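Blank off the air coupler on the test block

ROBOT

A 6-joint arm with a two-finger parallel gripper is mounted at the origin on the work surface. World frame = base frame: x ahead of the robot, y to its left, z up, the work surface at z = 0. Lengths are in mm, angles in degrees, forces in N, time in s.
With the tool pointing down it reaches from about 350 to 850 mm from the base axis. Payload 8.1 kg.
Tool frame: the origin (TCP) lies midway between the tips of the shut fingers; the grasp point (between the pads) lies 19 mm behind it; z points along the fingers, y is the line along which they close (so a half turn about z gives the same grasp; the last joint's range is limited). The gripper opens to 85 mm and grips with 20 to 120 N. Pads are 22 mm wide; open, the fingers measure 114 mm over their backs; the gripper's body (76 mm by 85 mm) begins 54 mm behind the grasp point. The pads swing forward as they close: fully open they stand 13 mm farther back than shut.
Start: joints at [-75.08, 7.471, 85.268, -0, 87.261, -4.893], TCP at [203.39, -564.48, 231.292] pointing down, gripper open.
Joint ranges: [-169.43, 169.43], [-51.17, 129.36], [1.28, 143.12], [-76.62, 256.62], [0, 156.53], [-152.29, 152.29]. Speed limits (degrees/s): [136.94, 136.94, 159.86, 180, 180, 180].

INTERFACE

Orientations are given as [roll, pitch, yaw] about the fixed x, y, z axes, in that order (R = Rz(yaw) Ry(pitch) Rx(roll)).
In Python, from bench import sense, snapshot, camera_params, hand_in, masks_of, pinpoint gives the robot as it stands.
- The arm moves only by the tool step_arm, never from a script. Its argument "targets" is a list of rows, each an object with "angular": the turn, a rotation vector about the tool's x, y, z scaled (see below), a list of three; "dp": the shift along the tool's x, y, z scaled (see below), a list of three; "fingers": the closure, from 0 (fully open) to 1 (shut). A call has exactly 8 rows; each row is the pose to reach, as a shift and turn from the pose commanded when the call began, along the tool's axes at that moment, turning the shorter way round; what a row does not reach only later rows make up. The controller multiplies each number of a shift by 0.2 m and each number of a turn by 180 degrees. A row lasts 1/8 s, in which the tool goes at most 62.5 mm and 10.7 degrees, less where a joint would pass 70% of its speed; a pose out of reach is approached as far as the arm can. A call with a number of a shift or a turn outside -1 to 1 is refused whole. A call with a gripper value outside its range is refused whole. The fingers move at their own pace and stop on an object; "newtons" is the grip in N (left out, the last holds). Time passes only in rows, so rows that repeat a pose let the fingers close, or fill a call up. It gives the time, the measured TCP pose, the force, the opening and the grip force at its end, in the units of the state.
- sense(): the state, without advancing time (a new reading comes with each control period).
- snapshot(name): name is "scene" or "top" or "wrist"; returns the picture (480x640x3 uint8, blue, green, red); there is no depth.
- camera_params(name): a dict with "vfov" (degrees; the focal length in pixels is half the picture's height over the tangent of half this angle, whatever the lens; pixels are square), "cx", "cy" (the principal point, pixels), "R" (3x3) and "t" (3): a world point X has camera coordinates R X + t. Camera axes: x right, y down, z forward; pixel columns grow to the right and rows downward; lengths in mm; the calibration is good to about 2 mm. A picture is of the moment at which its call begins: read the wrist's pose just before it. camera_params takes no time and is no camera call; for the wrist camera it gives the pose at the moment of the call.
- hand_in(): hands the job in; it is judged then, once.
Trained networks look in the newest picture that a camera, given by its name, has taken for a name from the list of things; names that differ only in an ending like _2 or _b are one class to them, and where a whole thing is asked for, a point or a joint stands for the part that bears it (a point fixed in the world has none). Each returns a list of dicts, best first, with "conf" (0 to 1); they miss things now and then, are a little off and sometimes report something else, mostly with a low value. They report only what shows in the picture. A call takes as long as a camera call. They do not tell look-alikes from the thing itself.
- masks_of(camera, label): "pixels" (480x640 bool, what is visible of it) and "at" ([column, row] in pixels, amid what is visible of it).
- pinpoint(camera, label): "at" ([column, row] in pixels: a listed point, or the origin of a listed thing).
The state is a dict: "time": time; "joint_pos": joint angles; "qd": joint speeds; "joint_efforts": joint torques, N m; "tool_pos": TCP position; "tcp_rot": TCP orientation; "ft_force": force on the tool from outside, world axes, zero at the start; "wrist_torque": the same for the moment, N m; "finger_gap": finger opening in mm; "grip_force": force on a finger pad.
Only numpy, scipy, OpenCV 4.12 (cv2) and the standard library are available. Lean on these libraries where they do the work, as an engineer would, in place of code of your own. Each camera call takes 0.05 s, during which the arm holds its last target. There are 200 camera calls.

TASK

Close the air coupler on the test block with the brass blanking plug: pull the blue sleeve back (down) until it stays back by itself, then push the plug gently straight into the mouth until it is fully home and the sleeve springs forward over it. Let go, leaving the plug locked in the coupler; never force the plug, and leave the wide steel plug and the other things on the bench where they are.

Things in the scene. Friction and masses are not known exactly. Their poses are not given: they have to be found in the camera images.
- coupler: Air coupler fixed upright on the bench: aluminium block 92 x 92 x 40 mm high, a steel tube (34 mm outside, bore 22.4 mm) on its centre up to 100 mm above the bench, a blue sleeve around the tube. Brass stubs stick out 16 mm from the block's sides along its y. Origin: centre of the block's underside; z up along the bore. Over 28 N between plug and coupler damages it.
- mouth (a point): Centre of the bore's open upper end, 100 mm above the bench. Three steel jaws close the bore while the sleeve is forward; no plug can enter. With the sleeve held back the nose pushes them aside lightly (3 N). Once a plug is home and the sleeve forward, they sit in its groove and lock it.
- valve_seat (a point): Nominal place, on the bore's axis 62 mm above the bench, where the plug's tip meets a sprung valve. Pushing it 4 to 4.5 mm down (force rising from 4 to about 10 N) trips the catch: the sleeve springs forward. A rigid seat follows about 1 mm deeper. All of this is really up to 8 mm higher or lower than shown, differing by coupler, and cannot be seen: feel for it.
- sleeve (a joint): Position of the blue sleeve, m: 0 fully forward (up), 0.014 fully back (down, end stop). A spring pushes it forward (5 N at 0, 12 N at 0.014); with the catch, pulling it back takes up to about 15 N. Pulled past about 0.0105 and let go, it stays back at about 0.0095 by itself until a plug pressed home trips it.
- sleeve_top (a point): Centre of the blue sleeve's upper rim; moves with the sleeve, 104 mm above the bench when forward. The sleeve is a plain cylinder 42 mm across and 42 mm tall with a flange 60 mm across, 6 mm thick, at its lower end (flange top 36 mm below this point). Grip it from above on the cylinder over the flange, or push down on the flange.
- plug: Brass blanking plug, 110 mm long, about 0.3 kg, nose down in one of the holder's holes, tip 6 mm above the bench. Origin: centre of the tip; z up along its axis. From the tip: nose 20 mm across (tapered over the first 7 mm; groove 9 to 33 mm up), collar 34 mm across from 60 to 66 mm, round grip 28 mm across from 66 to 110 mm. When home, its collar stays over 4 mm above the sleeve's rim.
- holder: Green holder block fixed to the bench, 76 x 160 x 66 mm high, with two holes 26 mm across at 38 mm either side of its centre along its y. Origin: centre of its underside, z up.
- wide_plug: Dark steel plug that stands in the other hole of the holder: nose 24 mm across (too wide for this coupler), collar 38 mm, grip 32 mm across, 92 mm long. Origin: nose tip, 10 mm above the bench. Leave it alone.
- carton: Cardboard carton 150 x 200 x 90 mm, loose. Leave it alone.
- board: Green circuit module 120 x 90 x 12 mm with parts on it, loose. Leave it alone.
- tape: Roll of brown tape, 100 mm across, 48 mm high, loose. Leave it alone.
- wrench: Steel wrench lying on the bench. Leave it alone.
- tote: Green open tote 150 x 110 x 70 mm with small stock in it, loose. Leave it alone.
- oil: White oil bottle, 60 mm across, 150 mm tall, with a red cap. Leave it alone.
Things that resemble listed ones, but are neither listed nor needed, are in the scene too. Several things look just like the coupler: the one meant starts farthest to the robot's right.

How it is judged:
By the outcome, as a careful person would: the job done as asked, in the order asked, and still so for the second after the job is handed in, with the robot touching nothing.
It also fails if it takes over 70 s, if anything falls off the work surface, if the arm or the gripper's body presses on something with over 40 N, if the wrist force passes 120 N, or if a joint passes its speed limit or range.

## Working session

There is one attempt and no reset: what is moved stays moved. The work goes in short steps, Python scripts to look and compute and a tool call to move; the robot and the scene stay as the last step left them, time stands still between calls to the robot, and variables do not carry over. Pictures are saved under pics/ and viewed, at most 10 in all, crops included, and the job is handed in when it is done.

Besides the shell and the picture viewer there is one more tool, called after "Emit:" as a command line: name --argument value ..., lists and objects as JSON in quotes. step_arm: Moves the arm, as the interface text tells. Its arguments: {"type":"object","properties":{"targets":{"type":"array","items":{"type":"object","properties":{"angular":{"type":"array","items":{"type":"number","minimum":-1,"maximum":1}},"dp":{"type":"array","items":{"type":"number","minimum":-1,"maximum":1}},"fingers":{"type":"number"}}}},"newtons":{"type":"number"}},"required":["targets"]}

```bash
mkdir -p pics
cat > h.py <<'E'
import numpy as np,cv2
from bench import *
def ray(p,px):
    f=240/np.tan(np.radians(p['vfov'])/2);R=np.array(p['R']);t=np.array(p['t'])
    d=R.T@np.array([(px[0]-p['cx'])/f,(px[1]-p['cy'])/f,1.]);return -R.T@t,d
def atz(p,px,z):
    c,d=ray(p,px);return c+d*(z-c[2])/d[2]
def proj(p,X):
    f=240/np.tan(np.radians(p['vfov'])/2);c=np.array(p['R'])@X+p['t'];return [p['cx']+f*c[0]/c[2],p['cy']+f*c[1]/c[2]]
E
cat > a.py <<'E'
from h import *
s=sense();print({k:np.round(v,2) for k,v in s.items()})
ims=[]
for c in ['scene','top']:
    im=snapshot(c);p=camera_params(c);print(c,p)
    for l,z in [('mouth',100),('sleeve_top',104),('plug',6),('holder',0),('wide_plug',10),('coupler',0)]:
        for r in pinpoint(c,l)[:5]:
            print(l,round(r['conf'],2),np.round(r['at'],1),np.round(atz(p,r['at'],z),0))
    cv2.imwrite(f'pics/{c}1.png',im)
E
python3 a.py
```

```text
{'time': np.float64(0.0), 'joint_pos': array([-75.08,   7.52,  85.33,  -0.  ,  87.26,  -4.89]), 'qd': array([ 0.08,  0.06,  0.02,  0.04, -0.04, -0.02]), 'joint_efforts': array([ 0.000e+00, -5.694e+01, -5.005e+01, -0.000e+00,  2.000e-02,
       -0.000e+00]), 'tool_pos': array([ 203.24, -563.93,  230.24]), 'tcp_rot': array([-1.7989e+02, -1.0000e-02,  1.9810e+01]), 'ft_force': array([ 0.15, -0.22,  0.17]), 'wrist_torque': array([-0.01, -0.04, -0.02]), 'grip_force': np.float64(0.0), 'finger_gap': np.float64(85.68)}
scene {'vfov': 54.81838639185136, 'cx': 312.5774021282911, 'cy': 244.46293871607367, 'R': array([[-0.83789341,  0.54582949, -0.00218896],
       [ 0.3366161 ,  0.51356835, -0.78926368],
       [-0.42967922, -0.66205567, -0.61405053]]), 't': array([ 449.2197747 , -129.89354781, 1309.99556929])}
mouth 0.97 [271.1 179.7] [ 502. -249.  100.]
mouth 0.97 [352.6 183.2] [ 336. -119.  100.]
mouth 0.65 [308.6 211.5] [500. -71. 100.]
sleeve_top 0.88 [348.  185.3] [ 357. -111.  104.]
sleeve_top 0.73 [272.5 180.3] [ 504. -238.  104.]
sleeve_top 0.66 [310.8 209.8] [496. -69. 104.]
holder 0.
[... 345 characters left out ...]
 -6.72146294e-04],
       [-9.93158466e-01, -2.08542984e-02, -1.14897169e-01],
       [ 1.14857617e-01,  3.08855174e-03, -9.93377163e-01]]), 't': array([  12.48294318,  543.49710917, 1302.63468542])}
mouth 0.92 [437.2 250.9] [ 502. -240.  100.]
mouth 0.77 [366.  252.8] [493. -70. 100.]
sleeve_top 0.83 [367.5 250.5] [499. -73. 104.]
sleeve_top 0.7 [434.1 245.8] [ 513. -232.  104.]
sleeve_top 0.55 [390.3 317.5] [ 342. -129.  104.]
plug 0.71 [290.7 246.7] [513. 117.   6.]
holder 0.88 [279.  252.6] [498. 147.   0.]
wide_plug 0.49 [259.9 250.5] [501. 195.  10.]
coupler 0.97 [426.5 251.4] [ 509. -233.    0.]
coupler 0.86 [384.6 316.5] [ 340. -126.    0.]
coupler 0.67 [364.5 253.9] [499. -73.   0.]
```

View pics/scene1.png

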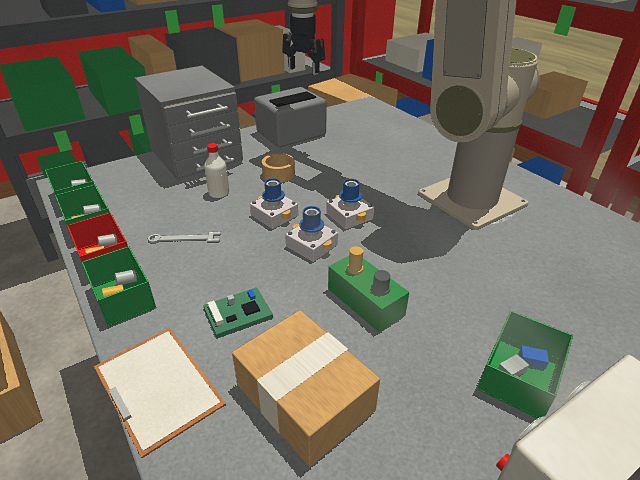

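View pics/top1.png

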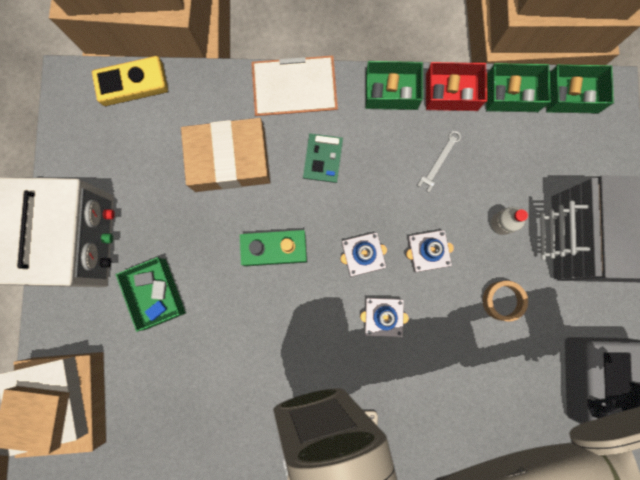

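The scene view shows three look-alike couplers. Top-view pixel (430,250), world about (508,-233), is the rightmost. In the top view the brass plug is at pixel (287,245) and the dark wide plug at (256,247). I'll move towards the coupler with yaw 90, so the tool x axis is world y and the tool y axis is world x.

Emit:
step_arm --targets '[{"dp": [1,-0.52,-0.2],"angular": [0,0,-0.39],"fingers": 0},{"dp": [1,-0.52,-0.2],"angular": [0,0,-0.39],"fingers": 0},{"dp": [1,-0.52,-0.2],"angular": [0,0,-0.39],"fingers": 0},{"dp": [1,-0.52,-0.2],"angular": [0,0,-0.39],"fingers": 0},{"dp": [1,-0.52,-0.2],"angular": [0,0,-0.39],"fingers": 0},{"dp": [1,-0.52,-0.2],"angular": [0,0,-0.39],"fingers": 0},{"dp": [1,-0.52,-0.2],"angular": [0,0,-0.39],"fingers": 0},{"dp": [1,-0.52,-0.2],"angular": [0,0,-0.39],"fingers": 0}]'

```text
time: 1.7
tool_pos: [356.3, -398.8, 271.4]
tcp_rot: [180.0, 0.0, 90.0]
ft_force: [0.3, -0.2, 1.2]
finger_gap: 85.3
grip_force: 0.0
```

Run:
```python
from h import *
s=sense();print(s['tool_pos'],s['tcp_rot'])
p=camera_params('wrist');R=np.array(p['R']);print(p['vfov'],p['cx'],p['cy'],'cam',-R.T@p['t'],'fwd',R[2],'right',R[0])
```

```text
[ 356.34609175 -398.81839584  271.3753468 ] [1.79994286e+02 6.91968818e-03 8.99795034e+01]
58.84095619638264 320.7861281679179 239.2014387000365 cam [ 356.50319038 -332.76516528  413.11803556] fwd [ 1.98852837e-04 -2.66412223e-01 -9.63859164e-01] right [ 9.99999679e-01 -6.95433953e-04  3.98528014e-04]
```

Emit:
step_arm --targets '[{"dp": [0.83,0.76,0.1],"angular": [0,0,0],"fingers": 0},{"dp": [0.83,0.76,0.1],"angular": [0,0,0],"fingers": 0},{"dp": [0.83,0.76,0.1],"angular": [0,0,0],"fingers": 0},{"dp": [0.83,0.76,0.1],"angular": [0,0,0],"fingers": 0},{"dp": [0.83,0.76,0.1],"angular": [0,0,0],"fingers": 0},{"dp": [0.83,0.76,0.1],"angular": [0,0,0],"fingers": 0},{"dp": [0.83,0.76,0.1],"angular": [0,0,0],"fingers": 0},{"dp": [0.83,0.76,0.1],"angular": [0,0,0],"fingers": 0}]'

```text
time: 2.7
tool_pos: [507.8, -233.8, 251.5]
tcp_rot: [180.0, 0.0, 89.9]
ft_force: [-0.5, 0.5, 0.5]
finger_gap: 85.4
grip_force: 0.0
```

```bash
cat > b.py <<'E'
from h import *
import sys
s=sense();print(s['time'],s['tool_pos'],s['tcp_rot'])
p=camera_params('wrist');im=snapshot('wrist')
for a in sys.argv[2:]:
    l,z=a.split(':');z=float(z)
    for r in pinpoint('wrist',l)[:3]: print(l,round(r['conf'],2),np.round(r['at'],1),np.round(atz(p,r['at'],z),1))
    for r in masks_of('wrist',l)[:2]:
        m=r['pixels'];v,u=np.nonzero(m);(c,d,an)=cv2.minAreaRect(np.c_[u,v].astype(np.float32))
        print('  mask',l,round(r['conf'],2),m.sum(),'bbox',u.min(),u.max(),v.min(),v.max(),np.round(atz(p,r['at'],z),1))
cv2.imwrite(f'pics/{sys.argv[1]}.png',im)
E
python3 b.py w1 mouth:100 sleeve_top:104 coupler:0
```

```text
2.7 [ 507.76215419 -233.78680647  251.52150731] [1.79985931e+02 1.61816737e-02 8.98982293e+01]
mouth 0.91 [55.8 49.8] [ 339.6 -123.4  100. ]
mouth 0.78 [323.1 222.7] [ 509.6 -236.7  100. ]
mouth 0.19 [205.4 376.7] [ 417.2 -360.6  100. ]
  mask mouth 0.76 17768 bbox 22 181 0 139 [ 370.8 -130.3  100. ]
  mask mouth 0.71 7370 bbox 243 375 0 71 [ 497.9 -110.9  100. ]
  mask sleeve_top 0.77 2725 bbox 282 356 174 250 [ 509.1 -215.2  104. ]
  mask sleeve_top 0.74 1121 bbox 267 336 0 21 [ 497.2 -100.3  104. ]
coupler 0.68 [320.4 202.1] [ 507.7 -240.4    0. ]
coupler 0.65 [129.9  65.8] [ 343.9 -121.1    0. ]
  mask coupler 0.78 7361 bbox 245 375 0 71 [499.2 -91.3   0. ]
  mask coupler 0.69 12568 bbox 255 380 134 270 [ 508.5 -242.4    0. ]
```

View pics/w1.png

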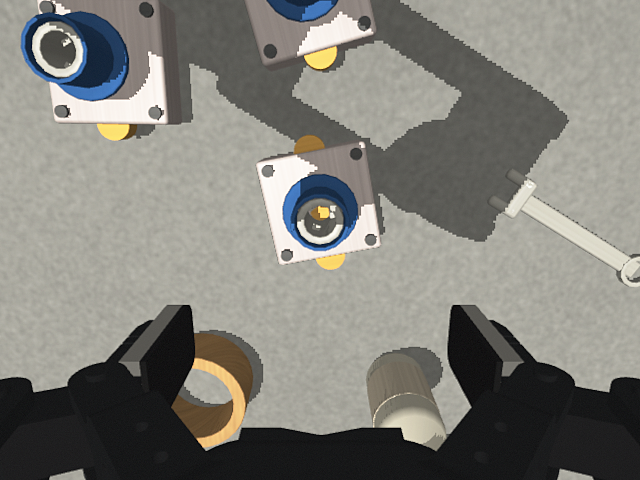

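Run:
```python
from h import *
p=camera_params('wrist');im=cv2.imread('pics/w1.png')
for X in [(507,-236),(509.6,-236.7),(510,-233)]:
    print(X,proj(p,np.array([*X,104.])))
big=cv2.resize(im[160:280,240:400],None,fx=5,fy=5,interpolation=cv2.INTER_CUBIC)
th=np.linspace(0,2*np.pi,60)
for r,z,c in [(21,104,(0,0,255)),(11.2,100,(0,255,0)),(30,68,(0,255,255))]:
    for t in th:
        u,v=proj(p,np.array([509.6+r*np.cos(t),-236.7+r*np.sin(t),z]))
        cv2.circle(big,(int((u-240+.5)*5),int((v-160+.5)*5)),2,c,-1)
cv2.imwrite('pics/w1c.png',big)
```

```text
(507, -236) [np.float64(318.76574775030997), np.float64(224.34640487436184)]
(509.6, -236.7) [np.float64(322.490272244298), np.float64(225.3203230786347)]
(510, -233) [np.float64(323.06878352297326), np.float64(220.1502472155903)]
```

View pics/w1c.png

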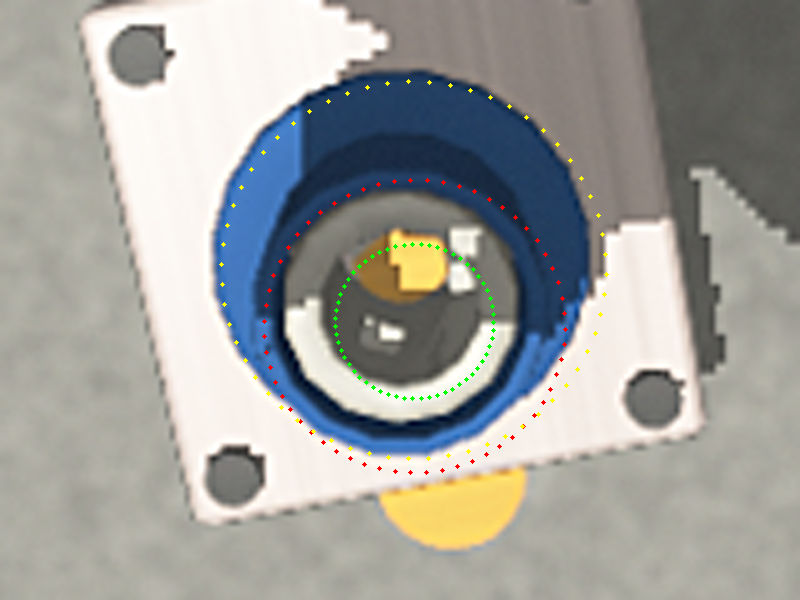

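The outline overlay shows the true rim and bore about 2.5 px left of and 2.8 px above the network's estimate. That puts the mouth axis at about (508,-234.8). I'll descend around the sleeve with the fingers open.

Emit:
step_arm --targets '[{"dp": [-0.008,0,0.25],"angular": [0,0,0],"fingers": 0},{"dp": [-0.008,0,0.45],"angular": [0,0,0],"fingers": 0},{"dp": [-0.008,0,0.65],"angular": [0,0,0],"fingers": 0},{"dp": [-0.008,0,0.75],"angular": [0,0,0],"fingers": 0},{"dp": [-0.008,0,0.83],"angular": [0,0,0],"fingers": 0},{"dp": [-0.008,0,0.88],"angular": [0,0,0],"fingers": 0},{"dp": [-0.008,0,0.9],"angular": [0,0,0],"fingers": 0},{"dp": [-0.008,0,0.9],"angular": [0,0,0],"fingers": 0}]'

```text
time: 4.05
tool_pos: [508.7, -234.6, 71.9]
tcp_rot: [180.0, 0.0, 90.0]
ft_force: [0.2, -0.1, -0.5]
finger_gap: 85.5
grip_force: 0.0
```

Emit:
step_arm --newtons 60 --targets '[{"dp": [0,0,0],"angular": [0,0,0],"fingers": 0.4},{"dp": [0,0,0],"angular": [0,0,0],"fingers": 0.45},{"dp": [0,0,0],"angular": [0,0,0],"fingers": 0.6},{"dp": [0,0,0],"angular": [0,0,0],"fingers": 0.7},{"dp": [0,0,0],"angular": [0,0,0],"fingers": 0.7},{"dp": [0,0,0],"angular": [0,0,0],"fingers": 0.7},{"dp": [0,0,0],"angular": [0,0,0],"fingers": 0.7},{"dp": [0,0,0],"angular": [0,0,0],"fingers": 0.7}]'

```text
time: 5.05
tool_pos: [507.2, -234.6, 71.5]
tcp_rot: [-179.9, 0.0, 90.0]
ft_force: [-6.4, 0.1, 4.0]
finger_gap: 40.8
grip_force: 59.9
```

Emit:
step_arm --targets '[{"dp": [0,-0.004,0.01],"angular": [0,0,0],"fingers": 0.7},{"dp": [0,-0.004,0.02],"angular": [0,0,0],"fingers": 0.7},{"dp": [0,-0.004,0.03],"angular": [0,0,0],"fingers": 0.7},{"dp": [0,-0.004,0.04],"angular": [0,0,0],"fingers": 0.7},{"dp": [0,-0.004,0.05],"angular": [0,0,0],"fingers": 0.7},{"dp": [0,-0.004,0.058],"angular": [0,0,0],"fingers": 0.7},{"dp": [0,-0.004,0.063],"angular": [0,0,0],"fingers": 0.7},{"dp": [0,-0.004,0.063],"angular": [0,0,0],"fingers": 0.7}]'

```text
time: 6.05
tool_pos: [507.3, -234.6, 59.9]
tcp_rot: [-180.0, 0.0, 90.0]
ft_force: [-7.2, 1.7, 9.9]
finger_gap: 40.9
grip_force: 60.4
```

Emit:
step_arm --targets '[{"dp": [0,0,0.007],"angular": [0,0,0],"fingers": 0.7},{"dp": [0,0,0.007],"angular": [0,0,0],"fingers": 0.7},{"dp": [0,0,0.007],"angular": [0,0,0],"fingers": 0.7},{"dp": [0,0,0],"angular": [0,0,0],"fingers": 0.7},{"dp": [0,0,-0.008],"angular": [0,0,0],"fingers": 0.7},{"dp": [0,0,-0.012],"angular": [0,0,0],"fingers": 0.7},{"dp": [0,0,-0.012],"angular": [0,0,0],"fingers": 0.7},{"dp": [0,0,-0.012],"angular": [0,0,0],"fingers": 0.7}]'

```text
time: 7.05
tool_pos: [507.3, -234.6, 62.2]
tcp_rot: [-180.0, 0.0, 90.0]
ft_force: [-5.3, 0.9, 8.7]
finger_gap: 40.7
grip_force: 60.4
```

Emit:
step_arm --targets '[{"dp": [0,0,0],"angular": [0,0,0],"fingers": 0.4},{"dp": [0,0,0],"angular": [0,0,0],"fingers": 0.2},{"dp": [0,0,0],"angular": [0,0,0],"fingers": 0},{"dp": [0,0,0],"angular": [0,0,0],"fingers": 0},{"dp": [0,0,-0.2],"angular": [0,0,0],"fingers": 0},{"dp": [0,0,-0.5],"angular": [0,0,0],"fingers": 0},{"dp": [0,0,-0.8],"angular": [0,0,0],"fingers": 0},{"dp": [0,0,-0.9],"angular": [0,0,0],"fingers": 0}]'

```text
time: 8.05
tool_pos: [509.3, -235.4, 246.4]
tcp_rot: [179.6, 0.2, 90.0]
ft_force: [-0.1, -0.2, -0.3]
finger_gap: 85.3
grip_force: 0.0
```

```bash
cat > c.py <<'E'
from h import *
s=sense();print(s['time'],s['tool_pos'])
p=camera_params('wrist');im=snapshot('wrist');cv2.imwrite('pics/w2.png',im)
np.save('p2.npy',p,allow_pickle=True)
u0,v0=[int(a) for a in proj(p,np.array([508,-235,98.]))]
a,b=v0-60,u0-80
big=cv2.resize(im[a:a+120,b:b+160],None,fx=5,fy=5,interpolation=cv2.INTER_CUBIC)
for r,z,c in [(21,94.5,(0,0,255)),(11.2,100,(0,255,0)),(17,100,(255,0,255)),(30,58.5,(0,255,255))]:
    for t in np.linspace(0,2*np.pi,60):
        u,v=proj(p,np.array([507.7+r*np.cos(t),-234.8+r*np.sin(t),z]))
        cv2.circle(big,(int((u-b+.5)*5),int((v-a+.5)*5)),2,c,-1)
cv2.imwrite('pics/w2c.png',big)
E
python3 c.py
```

```text
8.05 [ 509.31225003 -235.44782856  246.43167637]
```

View pics/w2c.png

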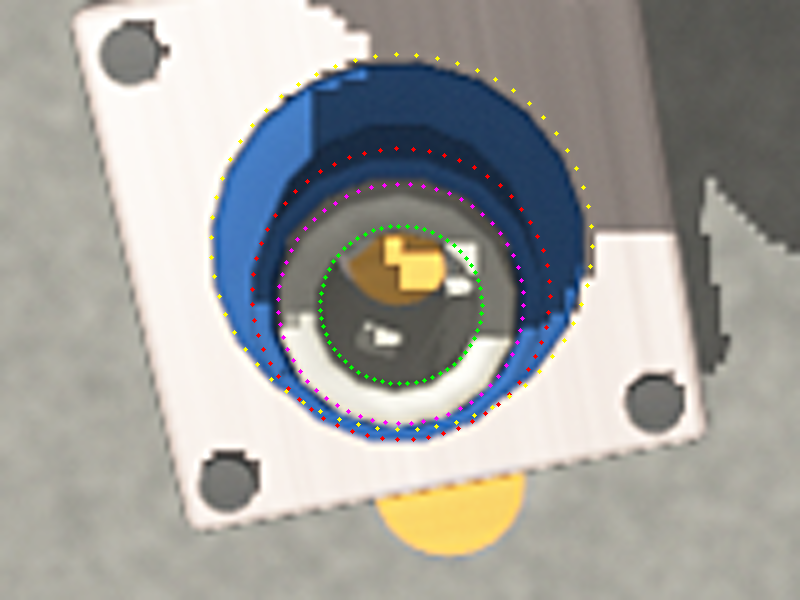

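The crop shows the blue rim about 9 mm lower, at roughly 94.5 mm, with the tube end standing proud of it. The sleeve is staying back. Next I'll go over the holder.

Emit:
step_arm --targets '[{"dp": [1,0,0],"angular": [0,0,0],"fingers": 0},{"dp": [1,0,0],"angular": [0,0,0],"fingers": 0},{"dp": [1,0,0],"angular": [0,0,0],"fingers": 0},{"dp": [1,0,0],"angular": [0,0,0],"fingers": 0},{"dp": [1,0,0],"angular": [0,0,0],"fingers": 0},{"dp": [1,0,0],"angular": [0,0,0],"fingers": 0},{"dp": [1,0,0],"angular": [0,0,0],"fingers": 0},{"dp": [1,0,0],"angular": [0,0,0],"fingers": 0}]'

```text
time: 9.1
tool_pos: [507.4, -35.4, 241.0]
tcp_rot: [-180.0, 0.0, 89.9]
ft_force: [-0.5, -0.2, -0.3]
finger_gap: 85.5
grip_force: 0.0
```

Emit:
step_arm --targets '[{"dp": [0.72,0,0],"angular": [0,0,0],"fingers": 0},{"dp": [0.72,0,0],"angular": [0,0,0],"fingers": 0},{"dp": [0.72,0,0],"angular": [0,0,0],"fingers": 0},{"dp": [0.72,0,0],"angular": [0,0,0],"fingers": 0},{"dp": [0.72,0,0],"angular": [0,0,0],"fingers": 0},{"dp": [0.72,0,0],"angular": [0,0,0],"fingers": 0},{"dp": [0.72,0,0],"angular": [0,0,0],"fingers": 0},{"dp": [0.72,0,0],"angular": [0,0,0],"fingers": 0}]'

```text
time: 10.1
tool_pos: [507.5, 109.0, 241.1]
tcp_rot: [180.0, 0.0, 90.0]
ft_force: [-0.1, 0.6, -0.3]
finger_gap: 85.6
grip_force: 0.0
```

```bash
python3 b.py w3 plug:6 holder:0 wide_plug:10
```

```text
10.1 [507.46018047 109.04420796 241.11199805] [1.79998695e+02 2.32990515e-03 8.99620676e+01]
plug 0.61 [321.5 187.7] [508.4 118.5   6. ]
  mask plug 0.61 2064 bbox 299 344 179 234 [508.  103.2   6. ]
  mask plug 0.21 15259 bbox 513 639 0 125 [721.3 222.4   6. ]
holder 0.86 [319.2 145.7] [506.4 154.7   0. ]
  mask holder 0.45 2427 bbox 286 339 65 122 [501.2 198.6   0. ]
wide_plug 0.94 [317.9  97.5] [505.4 194.4  10. ]
  mask wide_plug 0.58 2485 bbox 286 339 65 122 [500.2 195.8  10. ]
```

View pics/w3.png

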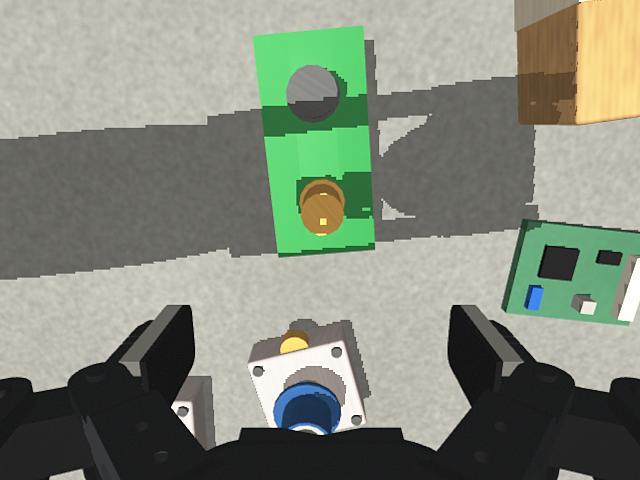

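The plug's top disc is centred near pixel (322,212). The dark wide plug is at (313,93), farther left in the world. I'll compute the axis from the disc at z=116.

Run:
```python
from h import *
p=camera_params('wrist');print(atz(p,(322,212.5),116), atz(p,(322.5,234.5),116), proj(p,np.array([508.5,116,116.])))
```

```text
[508.35456534 119.65027574 116.        ] [508.69014543 105.10048801 116.        ] [np.float64(322.22221324161734), np.float64(218.0780538841351)]
```

Emit:
step_arm --targets '[{"dp": [0.052,0.004,0.1],"angular": [0,0,0],"fingers": 0},{"dp": [0.052,0.004,0.3],"angular": [0,0,0],"fingers": 0},{"dp": [0.052,0.004,0.5],"angular": [0,0,0],"fingers": 0},{"dp": [0.052,0.004,0.65],"angular": [0,0,0],"fingers": 0},{"dp": [0.052,0.004,0.75],"angular": [0,0,0],"fingers": 0},{"dp": [0.052,0.004,0.8],"angular": [0,0,0],"fingers": 0},{"dp": [0.052,0.004,0.815],"angular": [0,0,0],"fingers": 0},{"dp": [0.052,0.004,0.815],"angular": [0,0,0],"fingers": 0}]'

```text
time: 11.45
tool_pos: [508.5, 120.2, 78.5]
tcp_rot: [180.0, -0.0, 90.0]
ft_force: [0.1, 0.3, 0.1]
finger_gap: 85.6
grip_force: 0.0
```

Emit:
step_arm --newtons 40 --targets '[{"dp": [0,0,0],"angular": [0,0,0],"fingers": 0.5},{"dp": [0,0,0],"angular": [0,0,0],"fingers": 0.6},{"dp": [0,0,0],"angular": [0,0,0],"fingers": 0.7},{"dp": [0,0,0],"angular": [0,0,0],"fingers": 0.8},{"dp": [0,0,0],"angular": [0,0,0],"fingers": 0.85},{"dp": [0,0,0],"angular": [0,0,0],"fingers": 0.85},{"dp": [0,0,0],"angular": [0,0,0],"fingers": 0.85},{"dp": [0,0,0],"angular": [0,0,0],"fingers": 0.85}]'

```text
time: 12.45
tool_pos: [508.4, 120.0, 78.5]
tcp_rot: [180.0, -0.0, 90.0]
ft_force: [-2.0, 0.8, 6.1]
finger_gap: 27.0
grip_force: 39.2
```

Emit:
step_arm --targets '[{"dp": [0,0,-0.03],"angular": [0,0,0],"fingers": 0.85},{"dp": [0,0,-0.12],"angular": [0,0,0],"fingers": 0.85},{"dp": [0,0,-0.25],"angular": [0,0,0],"fingers": 0.85},{"dp": [0,0,-0.4],"angular": [0,0,0],"fingers": 0.85},{"dp": [0,0,-0.55],"angular": [0,0,0],"fingers": 0.85},{"dp": [0,0,-0.66],"angular": [0,0,0],"fingers": 0.85},{"dp": [0,0,-0.71],"angular": [0,0,0],"fingers": 0.85},{"dp": [0,0,-0.71],"angular": [0,0,0],"fingers": 0.85}]'

```text
time: 13.45
tool_pos: [508.6, 120.0, 220.9]
tcp_rot: [179.9, -0.0, 90.0]
ft_force: [0.2, -0.1, -3.0]
finger_gap: 26.9
grip_force: 39.7
```

Emit:
step_arm --targets '[{"dp": [-0.2,0,0],"angular": [0,0,0],"fingers": 0.85},{"dp": [-0.45,0,0],"angular": [0,0,0],"fingers": 0.85},{"dp": [-0.7,0,0],"angular": [0,0,0],"fingers": 0.85},{"dp": [-0.9,0,0],"angular": [0,0,0],"fingers": 0.85},{"dp": [-1,0,0],"angular": [0,0,0],"fingers": 0.85},{"dp": [-1,0,0],"angular": [0,0,0],"fingers": 0.85},{"dp": [-1,0,0],"angular": [0,0,0],"fingers": 0.85},{"dp": [-1,0,0],"angular": [0,0,0],"fingers": 0.85}]'

```text
time: 14.45
tool_pos: [508.1, -79.1, 219.7]
tcp_rot: [-180.0, -0.0, 90.1]
ft_force: [-0.3, 0.1, -2.8]
finger_gap: 27.2
grip_force: 39.7
```

```bash
python3 b.py w4 plug:147
```

```text
14.45 [508.08907581 -79.09156305 219.69079748] [-1.79964796e+02 -2.32956629e-02  9.00763070e+01]
plug 0.77 [324.2 252.6] [510.  -79.6 147. ]
  mask plug 0.94 12527 bbox 273 368 242 415 [ 508.2 -129.7  147. ]
  mask plug 0.26 1393 bbox 501 639 341 434 [ 652.7 -163.6  147. ]
```

View pics/w4.png

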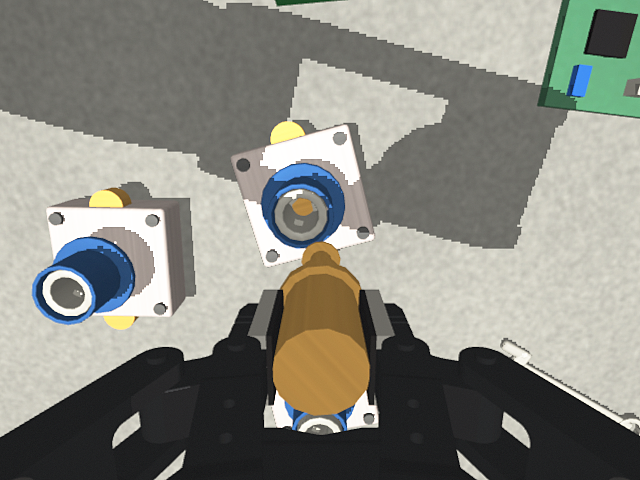

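The plug is held with its tip near pixel (321,254) and its top centre near (321,366). I'll check that it hangs straight.

Run:
```python
from h import *
from scipy.optimize import least_squares
p=camera_params('wrist');m=cv2.imread('pics/w4.png')
hsv=cv2.cvtColor(m,cv2.COLOR_BGR2HSV)
for y in (-79.1,):
  for z in (147,257): print(z,proj(p,np.array([508.1,y,float(z)])))
r=masks_of('wrist','plug')[0]['pixels']
for row in list(range(242,262,3))+list(range(300,416,12)):
    u=np.nonzero(r[row])[0]
    if len(u):print(row,u.min(),u.max(),(u.min()+u.max())/2)
# silhouette of upright plug via profile: nose & end discs
def disc(x,y,z,rad):
    q=np.array([proj(p,np.array([x+rad*np.cos(t),y+rad*np.sin(t),float(z)])) for t in np.linspace(0,6.28,60)]);return q.min(0),q.max(0)
print('tip(7 up)',disc(508.1,-79.1,154,10),'tip',disc(508.1,-79.1,147,7),'top',disc(508.1,-79.1,257,14))
```

```text
147 [np.float64(320.12065680760526), np.float64(251.02367348693167)]
257 [np.float64(319.63307050561144), np.float64(366.7297247591468)]
242 318 325 321.5
245 309 332 320.5
248 306 335 320.5
251 305 337 321.0
254 303 338 320.5
257 303 340 321.5
260 303 340 321.5
300 284 357 320.5
312 284 358 321.0
324 281 360 320.5
336 279 363 321.0
348 276 365 320.5
360 273 367 320.0
372 273 367 320.0
384 274 366 320.0
396 279 360 319.5
408 294 347 320.5
tip(7 up) (array([300.58234206, 236.16655774]), array([339.64115058, 273.43686709])) tip (array([306.86919911, 238.23269483]), array([333.38601082, 263.60245772])) top (array([269.35660247, 320.86216188]), array([369.89290863, 409.7962619 ]))
```

Emit:
step_arm --targets '[{"dp": [-0.2,-0.003,0],"angular": [0,0,0],"fingers": 0.85},{"dp": [-0.45,-0.003,0],"angular": [0,0,0],"fingers": 0.85},{"dp": [-0.65,-0.003,0],"angular": [0,0,0],"fingers": 0.85},{"dp": [-0.775,-0.003,0],"angular": [0,0,0],"fingers": 0.85},{"dp": [-0.775,-0.003,0.08],"angular": [0,0,0],"fingers": 0.85},{"dp": [-0.775,-0.003,0.15],"angular": [0,0,0],"fingers": 0.85},{"dp": [-0.775,-0.003,0.15],"angular": [0,0,0],"fingers": 0.85},{"dp": [-0.775,-0.003,0.15],"angular": [0,0,0],"fingers": 0.85}]'

```text
time: 15.65
tool_pos: [507.8, -234.2, 190.1]
tcp_rot: [-180.0, -0.0, 90.1]
ft_force: [1.2, -0.3, -2.3]
finger_gap: 27.0
grip_force: 39.8
```

Run:
```python
from h import *
s=sense();print(s['time'],s['tool_pos'])
ims=[]
for c in ('wrist','scene','top'):
    p=camera_params(c);im=snapshot(c);cv2.imwrite(f'pics/{c}5.png',im)
    for l,z in [('plug',s['tool_pos'][2]-72.5),('mouth',100),('sleeve_top',94.5)]:
        for r in pinpoint(c,l)[:2]:
            print(c,l,round(r['conf'],2),np.round(r['at'],1),np.round(atz(p,r['at'],z),1))
    u,v=proj(p,np.array([507.7,-235,120.])); k=6 if c=='wrist' else 10; w=66 if c=='wrist' else 40;h=50 if c=='wrist' else 30
    if c=='top': continue
    a,b=int(v)-h,int(u)-w//1
    if c=='scene': b=int(u)-20;a=int(v)-30; cr=cv2.resize(im[a:a+60,b:b+40],None,fx=10,fy=10,interpolation=cv2.INTER_CUBIC); q=10
    else: b=int(u)-40;a=int(v)-60; cr=cv2.resize(im[a:a+120,b:b+80],None,fx=5,fy=5,interpolation=cv2.INTER_CUBIC); q=5
    for X0,rad,z,col in [((507.7,-235),11.2,100,(0,255,0)),((507.7,-235),17,100,(255,0,255)),((s['tool_pos'][0],s['tool_pos'][1]),10,s['tool_pos'][2]-65.5,(255,255,0))]:
        for t in np.linspace(0,6.28,50):
            uu,vv=proj(p,np.array([X0[0]+rad*np.cos(t),X0[1]+rad*np.sin(t),z]));cv2.circle(cr,(int((uu-b+.5)*q),int((vv-a+.5)*q)),1,col,-1)
    ims.append(cr)
cv2.imwrite('pics/c5.png',np.hstack(ims))
```

```text
15.65 [ 507.80193367 -234.19453974  190.13426356]
wrist plug 0.57 [320.5 251.7] [ 507.8 -234.1  117.6]
wrist mouth 0.55 [318.6 249.5] [ 506.7 -238.3  100. ]
wrist sleeve_top 0.27 [319.1 227.9] [ 507.  -227.    94.5]
scene plug 0.84 [269.2 181. ] [ 523.1 -218.2  117.6]
scene plug 0.39 [275.3 215. ] [584.7 -78.2 117.6]
scene mouth 0.97 [271.8 181.3] [ 504.4 -240.5  100. ]
scene mouth 0.82 [350.9 187.1] [ 351.7 -105.6  100. ]
scene sleeve_top 0.88 [271.4 183.4] [ 506.1 -240.2   94.5]
scene sleeve_top 0.78 [309.4 210.1] [491.3 -82.2  94.5]
top mouth 0.8 [387.2 318.6] [ 339.4 -121.8  100. ]
top mouth 0.7 [365.7 250.6] [498.7 -69.3 100. ]
top sleeve_top 0.77 [386.8 315.4] [ 346.6 -121.5   94.5]
top sleeve_top 0.75 [367.1 250.1] [500.5 -73.   94.5]
```

View pics/c5.png

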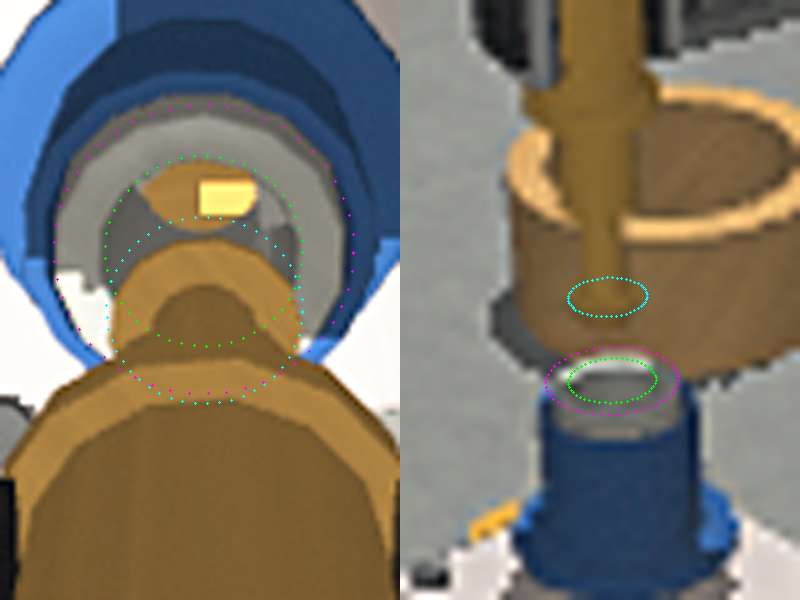

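In the wrist half the nose sits about 1 mm off the bore centre. The scene half agrees: the tube is about 1 px right of the nose. I'll shift x by -0.9 and y by +1.2, then enter gently.

Emit:
step_arm --targets '[{"dp": [0.006,-0.0045,0],"angular": [0,0,0],"fingers": 0.85},{"dp": [0.006,-0.0045,0.03],"angular": [0,0,0],"fingers": 0.85},{"dp": [0.006,-0.0045,0.06],"angular": [0,0,0],"fingers": 0.85},{"dp": [0.006,-0.0045,0.08],"angular": [0,0,0],"fingers": 0.85},{"dp": [0.006,-0.0045,0.09],"angular": [0,0,0],"fingers": 0.85},{"dp": [0.006,-0.0045,0.1],"angular": [0,0,0],"fingers": 0.85},{"dp": [0.006,-0.0045,0.11],"angular": [0,0,0],"fingers": 0.85},{"dp": [0.006,-0.0045,0.11],"angular": [0,0,0],"fingers": 0.85}]'

```text
time: 17.25
tool_pos: [506.7, -233.8, 168.0]
tcp_rot: [-180.0, -0.0, 90.0]
ft_force: [0.1, -0.5, -3.2]
finger_gap: 27.1
grip_force: 39.8
```

Emit:
step_arm --targets '[{"dp": [0,0,0.006],"angular": [0,0,0],"fingers": 0.85},{"dp": [0,0,0.012],"angular": [0,0,0],"fingers": 0.85},{"dp": [0,0,0.018],"angular": [0,0,0],"fingers": 0.85},{"dp": [0,0,0.024],"angular": [0,0,0],"fingers": 0.85},{"dp": [0,0,0.03],"angular": [0,0,0],"fingers": 0.85},{"dp": [0,0,0.036],"angular": [0,0,0],"fingers": 0.85},{"dp": [0,0,0.04],"angular": [0,0,0],"fingers": 0.85},{"dp": [0,0,0.04],"angular": [0,0,0],"fingers": 0.85}]'

```text
time: 18.25
tool_pos: [506.7, -233.8, 160.0]
tcp_rot: [-180.0, -0.0, 90.0]
ft_force: [-0.4, 0.8, -3.0]
finger_gap: 27.2
grip_force: 39.8
```

Emit:
step_arm --targets '[{"dp": [0,0,0.006],"angular": [0,0,0],"fingers": 0.85},{"dp": [0,0,0.012],"angular": [0,0,0],"fingers": 0.85},{"dp": [0,0,0.018],"angular": [0,0,0],"fingers": 0.85},{"dp": [0,0,0.024],"angular": [0,0,0],"fingers": 0.85},{"dp": [0,0,0.03],"angular": [0,0,0],"fingers": 0.85},{"dp": [0,0,0.036],"angular": [0,0,0],"fingers": 0.85},{"dp": [0,0,0.04],"angular": [0,0,0],"fingers": 0.85},{"dp": [0,0,0.04],"angular": [0,0,0],"fingers": 0.85}]'

```text
time: 19.25
tool_pos: [506.7, -233.8, 152.0]
tcp_rot: [-180.0, -0.0, 90.0]
ft_force: [-0.6, -0.3, -2.2]
finger_gap: 26.7
grip_force: 39.8
```

Emit:
step_arm --targets '[{"dp": [0,0,0.005],"angular": [0,0,0],"fingers": 0.85},{"dp": [0,0,0.01],"angular": [0,0,0],"fingers": 0.85},{"dp": [0,0,0.015],"angular": [0,0,0],"fingers": 0.85},{"dp": [0,0,0.02],"angular": [0,0,0],"fingers": 0.85},{"dp": [0,0,0.025],"angular": [0,0,0],"fingers": 0.85},{"dp": [0,0,0.03],"angular": [0,0,0],"fingers": 0.85},{"dp": [0,0,0.03],"angular": [0,0,0],"fingers": 0.85},{"dp": [0,0,0.03],"angular": [0,0,0],"fingers": 0.85}]'

```text
time: 20.25
tool_pos: [506.6, -233.7, 145.8]
tcp_rot: [-180.0, -0.0, 90.0]
ft_force: [0.0, -0.2, -3.3]
finger_gap: 26.9
grip_force: 39.8
```

Emit:
step_arm --targets '[{"dp": [0,0,0.004],"angular": [0,0,0],"fingers": 0.85},{"dp": [0,0,0.008],"angular": [0,0,0],"fingers": 0.85},{"dp": [0,0,0.012],"angular": [0,0,0],"fingers": 0.85},{"dp": [0,0,0.016],"angular": [0,0,0],"fingers": 0.85},{"dp": [0,0,0.02],"angular": [0,0,0],"fingers": 0.85},{"dp": [0,0,0.02],"angular": [0,0,0],"fingers": 0.85},{"dp": [0,0,0.02],"angular": [0,0,0],"fingers": 0.85},{"dp": [0,0,0.02],"angular": [0,0,0],"fingers": 0.85}]'

```text
time: 21.25
tool_pos: [506.7, -233.8, 142.0]
tcp_rot: [-180.0, -0.0, 90.0]
ft_force: [0.4, 0.3, -3.2]
finger_gap: 26.6
grip_force: 39.8
```

Tip is at about 69.5 with no contact yet. I'll continue in 3 mm steps.

Emit:
step_arm --targets '[{"dp": [0,0,0.003],"angular": [0,0,0],"fingers": 0.85},{"dp": [0,0,0.006],"angular": [0,0,0],"fingers": 0.85},{"dp": [0,0,0.009],"angular": [0,0,0],"fingers": 0.85},{"dp": [0,0,0.012],"angular": [0,0,0],"fingers": 0.85},{"dp": [0,0,0.015],"angular": [0,0,0],"fingers": 0.85},{"dp": [0,0,0.015],"angular": [0,0,0],"fingers": 0.85},{"dp": [0,0,0.015],"angular": [0,0,0],"fingers": 0.85},{"dp": [0,0,0.015],"angular": [0,0,0],"fingers": 0.85}]'

```text
time: 22.25
tool_pos: [506.5, -233.7, 138.7]
tcp_rot: [-180.0, -0.0, 90.0]
ft_force: [-1.5, -0.0, -6.7]
finger_gap: 26.9
grip_force: 39.8
```

Emit:
step_arm --targets '[{"dp": [0,0,0.003],"angular": [0,0,0],"fingers": 0.85},{"dp": [0,0,0.006],"angular": [0,0,0],"fingers": 0.85},{"dp": [0,0,0.009],"angular": [0,0,0],"fingers": 0.85},{"dp": [0,0,0.01],"angular": [0,0,0],"fingers": 0.85},{"dp": [0,0,0.01],"angular": [0,0,0],"fingers": 0.85},{"dp": [0,0,0.01],"angular": [0,0,0],"fingers": 0.85},{"dp": [0,0,0.01],"angular": [0,0,0],"fingers": 0.85},{"dp": [0,0,0.01],"angular": [0,0,0],"fingers": 0.85}]'

```text
time: 23.25
tool_pos: [506.8, -233.8, 137.1]
tcp_rot: [-180.0, -0.0, 90.0]
ft_force: [-0.4, -0.1, -3.5]
finger_gap: 26.8
grip_force: 39.8
```

Emit:
step_arm --targets '[{"dp": [0,0,0.003],"angular": [0,0,0],"fingers": 0.85},{"dp": [0,0,0.006],"angular": [0,0,0],"fingers": 0.85},{"dp": [0,0,0.009],"angular": [0,0,0],"fingers": 0.85},{"dp": [0,0,0.012],"angular": [0,0,0],"fingers": 0.85},{"dp": [0,0,0.012],"angular": [0,0,0],"fingers": 0.85},{"dp": [0,0,0.012],"angular": [0,0,0],"fingers": 0.85},{"dp": [0,0,0.012],"angular": [0,0,0],"fingers": 0.85},{"dp": [0,0,0.012],"angular": [0,0,0],"fingers": 0.85}]'

```text
time: 24.25
tool_pos: [506.8, -233.8, 134.7]
tcp_rot: [180.0, 0.0, 90.0]
ft_force: [0.4, 0.5, -3.5]
finger_gap: 27.0
grip_force: 39.8
```

Emit:
step_arm --targets '[{"dp": [0,0,0.003],"angular": [0,0,0],"fingers": 0.85},{"dp": [0,0,0.006],"angular": [0,0,0],"fingers": 0.85},{"dp": [0,0,0.009],"angular": [0,0,0],"fingers": 0.85},{"dp": [0,0,0.012],"angular": [0,0,0],"fingers": 0.85},{"dp": [0,0,0.012],"angular": [0,0,0],"fingers": 0.85},{"dp": [0,0,0.012],"angular": [0,0,0],"fingers": 0.85},{"dp": [0,0,0.012],"angular": [0,0,0],"fingers": 0.85},{"dp": [0,0,0.012],"angular": [0,0,0],"fingers": 0.85}]'

```text
time: 25.25
tool_pos: [506.8, -233.8, 132.3]
tcp_rot: [180.0, 0.0, 90.0]
ft_force: [0.7, -0.2, -2.9]
finger_gap: 27.1
grip_force: 39.8
```

Emit:
step_arm --targets '[{"dp": [0,0,0.003],"angular": [0,0,0],"fingers": 0.85},{"dp": [0,0,0.006],"angular": [0,0,0],"fingers": 0.85},{"dp": [0,0,0.009],"angular": [0,0,0],"fingers": 0.85},{"dp": [0,0,0.012],"angular": [0,0,0],"fingers": 0.85},{"dp": [0,0,0.012],"angular": [0,0,0],"fingers": 0.85},{"dp": [0,0,0.012],"angular": [0,0,0],"fingers": 0.85},{"dp": [0,0,0.012],"angular": [0,0,0],"fingers": 0.85},{"dp": [0,0,0.012],"angular": [0,0,0],"fingers": 0.85}]'

```text
time: 26.25
tool_pos: [506.9, -233.9, 130.1]
tcp_rot: [180.0, 0.0, 90.0]
ft_force: [-1.0, -0.3, 4.4]
finger_gap: 27.5
grip_force: 40.7
```

Contact: net force is about 7 N. I'll finish with small steps.

Emit:
step_arm --targets '[{"dp": [0,0,0.002],"angular": [0,0,0],"fingers": 0.85},{"dp": [0,0,0.004],"angular": [0,0,0],"fingers": 0.85},{"dp": [0,0,0.005],"angular": [0,0,0],"fingers": 0.85},{"dp": [0,0,0.005],"angular": [0,0,0],"fingers": 0.85},{"dp": [0,0,0.005],"angular": [0,0,0],"fingers": 0.85},{"dp": [0,0,0.005],"angular": [0,0,0],"fingers": 0.85},{"dp": [0,0,0.005],"angular": [0,0,0],"fingers": 0.85},{"dp": [0,0,0.005],"angular": [0,0,0],"fingers": 0.85}]'

```text
time: 27.25
tool_pos: [506.9, -233.9, 129.0]
tcp_rot: [180.0, 0.0, 90.0]
ft_force: [-0.5, 0.2, 4.1]
finger_gap: 27.1
grip_force: 40.7
```

Emit:
step_arm --targets '[{"dp": [0,0,0.002],"angular": [0,0,0],"fingers": 0.85},{"dp": [0,0,0.004],"angular": [0,0,0],"fingers": 0.85},{"dp": [0,0,0.005],"angular": [0,0,0],"fingers": 0.85},{"dp": [0,0,0.005],"angular": [0,0,0],"fingers": 0.85},{"dp": [0,0,0.005],"angular": [0,0,0],"fingers": 0.85},{"dp": [0,0,0.005],"angular": [0,0,0],"fingers": 0.85},{"dp": [0,0,0.005],"angular": [0,0,0],"fingers": 0.85},{"dp": [0,0,0.005],"angular": [0,0,0],"fingers": 0.85}]'

```text
time: 28.25
tool_pos: [506.9, -233.9, 128.1]
tcp_rot: [180.0, 0.0, 90.0]
ft_force: [-0.7, -0.4, 5.8]
finger_gap: 26.9
grip_force: 40.7
```

Emit:
step_arm --targets '[{"dp": [0,0,0.002],"angular": [0,0,0],"fingers": 0.85},{"dp": [0,0,0.004],"angular": [0,0,0],"fingers": 0.85},{"dp": [0,0,0.005],"angular": [0,0,0],"fingers": 0.85},{"dp": [0,0,0.005],"angular": [0,0,0],"fingers": 0.85},{"dp": [0,0,0.005],"angular": [0,0,0],"fingers": 0.85},{"dp": [0,0,0.005],"angular": [0,0,0],"fingers": 0.85},{"dp": [0,0,0.005],"angular": [0,0,0],"fingers": 0.85},{"dp": [0,0,0.005],"angular": [0,0,0],"fingers": 0.85}]'

```text
time: 29.25
tool_pos: [506.9, -233.9, 127.3]
tcp_rot: [180.0, 0.0, 90.0]
ft_force: [-0.1, -0.8, 7.1]
finger_gap: 26.8
grip_force: 41.1
```

```bash
cat > d.py <<'E'
from h import *
import sys
p=camera_params('scene');im=snapshot('scene')
u,v=proj(p,np.array([507,-235,80.]));a,b=int(v)-25,int(u)-30
cr=im[a:a+45,b:b+60].copy()
old=cv2.imread('pics/scene5.png')[a:a+45,b:b+60]
o1=cv2.imread('pics/scene1.png')[a:a+45,b:b+60]
cv2.imwrite(f'pics/{sys.argv[1]}.png',cv2.resize(np.hstack([o1,old,cr]),None,fx=4,fy=4,interpolation=cv2.INTER_CUBIC))
# blue rows at tube axis
for n,i in (('start',o1),('back',old),('now',cr)):
    h=cv2.cvtColor(i,cv2.COLOR_BGR2HSV);m=(h[...,0]>100)&(h[...,0]<125)&(h[...,1]>120)
    r=np.nonzero(m.sum(1)>4)[0];print(n,r.min()+a,r.max()+a)
print(sense()['ft_force'],sense()['tool_pos'])
E
python3 d.py s6
```

```text
start 178 201
back 188 204
now 181 201
[-1.24551803  0.22232734  6.30165598] [ 506.95505886 -233.92061295  127.28140885]
```

View pics/s6.png

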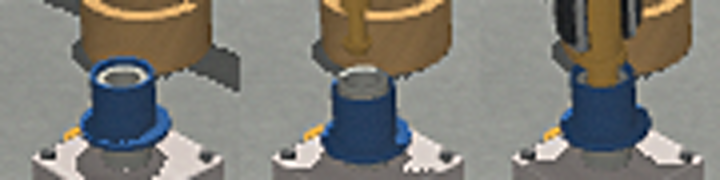

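The right-hand panel shows the sleeve back up at its starting height around the plug, so it has tripped. I'll ease off, release and retreat.

Emit:
step_arm --newtons 20 --targets '[{"dp": [0,0,0],"angular": [0,0,0],"fingers": 0.7},{"dp": [0,0,0],"angular": [0,0,0],"fingers": 0.4},{"dp": [0,0,0],"angular": [0,0,0],"fingers": 0},{"dp": [0,0,0],"angular": [0,0,0],"fingers": 0},{"dp": [0,0,0],"angular": [0,0,0],"fingers": 0},{"dp": [0,0,-0.15],"angular": [0,0,0],"fingers": 0},{"dp": [0,0,-0.4],"angular": [0,0,0],"fingers": 0},{"dp": [0,0,-0.65],"angular": [0,0,0],"fingers": 0}]'

```text
time: 30.3
tool_pos: [506.4, -233.6, 257.9]
tcp_rot: [-180.0, -0.0, 90.0]
ft_force: [0.8, -0.5, 0.1]
finger_gap: 85.4
grip_force: 0.0
```

Emit:
step_arm --targets '[{"dp": [0.1,0,-0.1],"angular": [0,0,0],"fingers": 0},{"dp": [0.2,0,-0.1],"angular": [0,0,0],"fingers": 0},{"dp": [0.4,0,-0.1],"angular": [0,0,0],"fingers": 0},{"dp": [0.4,0,-0.1],"angular": [0,0,0],"fingers": 0},{"dp": [0.4,0,-0.1],"angular": [0,0,0],"fingers": 0},{"dp": [0.4,0,-0.1],"angular": [0,0,0],"fingers": 0},{"dp": [0.4,0,-0.1],"angular": [0,0,0],"fingers": 0},{"dp": [0.4,0,-0.1],"angular": [0,0,0],"fingers": 0}]'

```text
time: 31.3
tool_pos: [506.7, -154.3, 276.7]
tcp_rot: [-180.0, -0.0, 90.0]
ft_force: [-1.3, 0.1, -0.2]
finger_gap: 85.3
grip_force: 0.0
```

```bash
sed -i 's/-25,int(u)-30/-55,int(u)-30/; s/a+45/a+75/g' d.py; python3 d.py s7
```

```text
start 178 201
back 188 204
now 180 201
[-0.63018825 -0.38854741 -0.02065815] [ 506.69389689 -154.21486193  276.84988969]
```

View pics/s7.png

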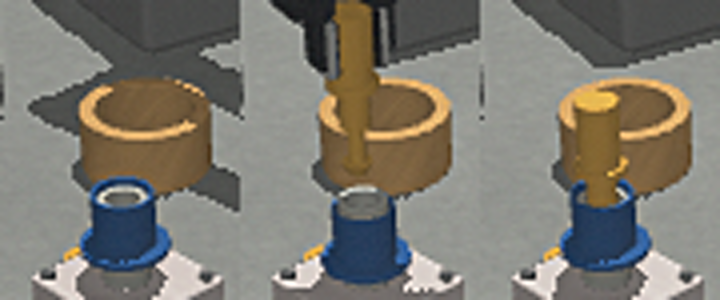

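The plug stands upright in the coupler with the sleeve fully forward (flange bottom at row 201, as at the start), and the gripper is clear.

```bash
python3 -c "
from bench import *
print(hand_in())"
```

```text
the job is handed in; nothing more can be done
None
```

I pushed the brass plug home in the rightmost coupler, the sleeve sprang forward over it, and I handed the job in at about 31 s with the gripper clear; I saw the sleeve forward in the camera but did not tug the plug to test the lock.

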